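Hold the thread-box lid at 60 degrees for fitting its stay

ROBOT

A 7-joint arm with a two-finger parallel gripper is mounted at the origin on the work surface. World frame = base frame: x ahead of the robot, y to its left, z up, the work surface at z = 0. Lengths are in mm, angles in rad, forces in N, time in s.
With the tool pointing down it reaches from about 425 to 950 mm from the base axis. Payload 16.7 kg.
Tool frame: the origin (TCP) lies on the centre line of the jaws, within the pads' length; the fingertips stand 14 mm ahead of it and the grasp point (between the pads) lies 5 mm behind it; z points along the fingers, y is the direction in which the jaws open and shut (so a half turn about z gives the same grasp; the last joint's range is limited). The gripper opens to 94 mm and grips with 3 to 60 N. Pads are 16 mm wide; open, the fingers measure 119 mm over their backs; the gripper's body (75 mm by 177 mm) begins 78 mm behind the grasp point.
Start: joints at [1.194, 0.426, 0.074, 1.606, -0.034, 1.111, -0.067], TCP at [152.41, -657.531, 219.467] pointing down, gripper open.
Joint ranges: [-2.85, 2.85], [-0.5, 2.14], [-1.23, 1.37], [0.21, 2.46], [-1.02, 4.16], [0.16, 2.05], [-2.73, 2.73]. Speed limits (rad/s): [1.89, 1.89, 2.39, 2.39, 3.01, 3.01, 3.01].

INTERFACE

Orientations are given as [roll, pitch, yaw] about the fixed x, y, z axes, in that order (R = Rz(yaw) Ry(pitch) Rx(roll)).
In Python, from plant import observe, capture, manip gives the robot as it stands.
- The arm moves only by the shell command python3 -m crank 'ROWS' [FORCE]. ROWS is JSON, a list of rows, each an object with "delta_pos": the shift along the tool's x, y, z in mm, a list of three; "turn": the turn about the tool's z in degrees; "grip": the opening, from 0 (shut) to 1 (fully open). In form: [{"delta_pos": [dx, dy, dz], "turn": turn, "grip": grip}, ...]. A call has 1 to 12 rows; each row shifts and turns the pose as measured when the row begins, along the tool's axes as they then stand; what a row does not reach is not made up. A row lasts 1/10 s, in which the tool goes at most 50 mm and 8.59 degrees, less where a joint would pass 70% of its speed; a pose out of reach is approached as far as the arm can. A call is refused whole if a number of a shift passes 50 or a number of a turn 8.59, either way. A call with a gripper value outside its range is refused whole. The fingers move at their own pace and stop on an object; FORCE is the grip in N (left out, the last holds). Time passes only in rows, so rows that do not move let the fingers close. It gives the time, the measured TCP pose, the force and the opening at its end, in the units of the state.
- observe(): the state, without advancing time (a new reading comes with each control period).
- capture(name): name is "scene" or "top"; returns a dict with "img" (384x512x3 uint8, red, green, blue), "fx", "fy", "cx", "cy" (pixels), "world_from_camera" (4x4, takes a point from camera to world coordinates). Camera axes: x right, y up, looking along -z (the intrinsics and any distortion apply to the point x, -y, -z); pixel columns grow to the right and rows downward; lengths in mm; the calibration is good to about 2 mm. A picture is of the moment at which its call begins. There is no depth.
- manip.finish_job(): hands the job in, once; it reports no verdict.
The state is a dict: "t": time; "joints": joint angles; "qd": joint speeds; "effort": joint torques, N m; "eef_pos": TCP position; "eef_rot": TCP orientation; "contact_force": force on the tool from outside, world axes, zero at the start; "moment": the same for the moment, N m; "gripper_width": finger opening in mm.
Only numpy, scipy, OpenCV 4.12 (cv2) and the standard library are available. Lean on these libraries where they do the work, as an engineer would, in place of code of your own. Each camera call takes 0.05 s, during which the arm holds its last target.

TASK

The stay is off the beech thread box, so its lid falls shut unless it is held. Take the steel thimble off the lid and stand it gently in the hollow of the white saucer, mouth down as it is now; then lift the lid by its knob and finish while still holding it steady in the gripper, open 60 degrees from shut, so that I can screw the new stay on. Never let the lid drop, and leave everything else where it lies.

Things in the scene. Friction and masses are not known exactly. Their poses are not given: they have to be found in the camera images.
- thimble_mid (a point): centre (half-way up) of the steel thimble, a slightly tapered cap 17 to 18 mm in diameter and 24 mm tall, 12 g, at first standing mouth down on the thread box's lid; z points from its mouth to its closed end
- saucer: white ceramic saucer, 144 mm across, loose; origin under its centre, on the table; the flat floor of its hollow lies 5 mm above that and is about 80 mm across, the rim 19 mm above it
- knob (a point): centre of the ball knob, 28 mm in diameter, on the front edge of the box's lid. It stands on a neck 14 mm thick, its centre 28 mm out from the lid's front face and 13 mm below the lid's top; the ball may turn between finger pads as the lid swings
- hinge (a point): middle of the lid's hinge line, on the back edge of the fixed beech thread box, 62 mm above the table; does not move with the lid. x points from the box's front to its back, level, y lies along the hinge, z up. The box measures 180 mm (x) by 240 mm (y), 88 mm high with the lid shut; the lid is the top 26 mm of it, 180 mm from hinge to front face. With the lid shut the knob's centre lies at x -208 mm, y 0, z +13 mm from this point
- lid (a joint): opening angle of the lid about the hinge in rad: 0 shut, 1.047 is 60 degrees; the knob rises and moves towards the hinge as it grows. The lid weighs about 0.35 to 0.6 kg, swings freely with hardly any friction and falls shut when let go
- bobbin_tube: bystander: clear plastic tube of bobbins with white caps, 29 mm diameter, 98 mm tall, standing; origin at its foot
- hoop_flat: bystander: beech embroidery hoop lying flat, 90 mm across, 10 mm thick; origin at its centre on the table
- reel_tall: bystander: tall wooden thread reel standing on end, 38 mm diameter, 62 mm tall; origin at its foot
- reel_short: bystander: short wooden thread reel standing on end, 34 mm diameter, 38 mm tall; origin at its foot
- scissors: bystander: small steel embroidery scissors lying flat, about 105 mm long, 6 mm thick; origin at the pivot
- stay: bystander: jointed brass lid stay lying in the aluminium tray, about 145 mm long, 3 mm thick; origin at its rivet
- screwdriver: bystander: screwdriver with a beech handle lying in the tray, 150 mm long, 26 mm thick; origin at its middle on the tray floor
Not all that is in view belongs to the job. What is shaped like the saucer but red or yellow is not meant.

How it is judged (in metres and radians):
On the way, in this order (a step that is already met when the one before it is completed fails the run):
1. the thimble stands upright in the saucer's hollow and has been let go, with the lid still shut (horizontal distance between thimble_mid and saucer below 0.042 m and z of thimble_mid in the frame of saucer below 0.025 m and angle between thimble_mid's own z axis and vertical below 0.2 rad and contact force between thimble and saucer above 0.03 N and contact force between thimble and the fingers below 0.02 N and value of joint lid below 0.05 rad), for 0.2 s.
2. the lid is held by the fingers, open at 60 degrees (value of joint lid between 0.96 and 1.134 rad and velocity of joint lid between -0.1 and 0.1 rad/s and contact force between lid and the fingers above 0.3 N), for 0.2 s.
At the end, for the whole second after the job is handed in: the lid stands still, 55 to 65 degrees open, carried by the fingers (contact force over 0.3 N); the thimble stands upright in the saucer's hollow, within 42 mm of its centre, let go (all of step 2 and horizontal distance between thimble_mid and saucer below 0.042 m and z of thimble_mid in the frame of saucer below 0.025 m and angle between thimble_mid's own z axis and vertical below 0.2 rad and contact force between thimble and saucer above 0.03 N and contact force between thimble and the fingers below 0.02 N); the arm keeps its last pose, push and grip.
It fails at once if the lid is let drop (falling faster than 2 rad/s while more than 0.05 rad open) (velocity of joint lid below -2 rad/s and value of joint lid above 0.05 rad).
It fails at once if the thimble is dropped over the saucer (falls free, faster than 0.5 m/s) (horizontal distance between thimble_mid and saucer below 0.08 m and contact force between thimble and the fingers below 0.01 N and linear speed of thimble above 0.5 m/s).
It fails at once if the saucer is pushed over 40 mm (distance of saucer from where it was at the start of the episode above 0.04 m).
It fails at once if a bystander is moved over 25 mm (distance of any of bobbin_tube, hoop_flat, reel_tall, reel_short, scissors, stay, screwdriver from where it was at the start of the episode above 0.025 m).
It also fails if it takes over 64 s, if anything falls off the work surface, if the arm or the gripper's body presses on something with over 40 N, if the wrist force passes 120 N, or if a joint passes its speed limit or range.

## Working session

There is one attempt and no reset: what is moved stays moved. The work goes in short steps, Python scripts to look and compute and a shell command to move; the robot and the scene stay as the last step left them, time stands still between calls to the robot, and variables do not carry over. Pictures are saved under pics/ and viewed, and the job is handed in when it is done.

```bash
ls; mkdir -p pics
python3 - <<'E'
from plant import observe,capture
import cv2,numpy as np,pickle
print(observe())
for n in("scene","top"):
    c=capture(n);cv2.imwrite(f"pics/{n}0.png",c["img"][:,:,::-1]);pickle.dump(c,open(f"pics/{n}0.pkl","wb"))
    print({k:(v if k!="img" else 0) for k,v in c.items()})
E
```

```text
pics
{'t': 0.0, 'joints': array([ 1.19348384,  0.42671743,  0.07383313,  1.60658048, -0.0341123 ,
        1.11083989, -0.06707489]), 'qd': array([ 0.0002914 ,  0.00013732,  0.00038943, -0.00014465,  0.00139641,
       -0.00128266, -0.0015772 ]), 'effort': array([ 3.40351025e-04, -9.35817647e+01,  3.66682269e+00, -4.54187608e+01,
       -4.88192425e-02,  2.03491183e-02,  4.80247752e-05]), 'eef_pos': array([ 152.33763279, -657.15213708,  218.7965136 ]), 'eef_rot': array([-3.14030844e+00,  7.52489344e-05,  2.27817490e-01]), 'contact_force': array([-0.45289329, -0.59193215,  0.15881759]), 'moment': array([ 0.00146654, -0.01175544, -0.03897508]), 'gripper_width': 93.69211748213553}
{'img': 0, 'fx': 452.4712802879639, 'fy': 452.4712802879639, 'cx': 258.6766031013838, 'cy': 187.6351533922619, 'world_from_camera': array([[-6.57211977e-01, -4.27165171e-01,  6.20968867e-01,
         1.34020942e+03],
       [ 7.53532260e-01, -3.90069629e-01,  5.29183160e-01,
         5.87853281e+02],
       [ 1.61724810e-02,  8.15705585e-01,  5.78241169e-01,
         8.30965996e+02],
       [ 0.00000000e+00,  0.00000000e+00,  0.00000000e+00,
         1.00000000e+00]])}
{'img': 0, 'fx': 358.3639296609288, 'fy': 358.3639296609288, 'cx': 251.14026807425842, 'cy': 189.09151127229615, 'world_from_camera': array([[-2.22645386e-02,  9.94887216e-01, -9.85074469e-02,
         4.04404008e+02],
       [-9.99733736e-01, -2.27532283e-02, -3.84017234e-03,
        -9.94104578e+01],
       [-6.06190079e-03,  9.83957182e-02,  9.95128904e-01,
         1.33583013e+03],
       [ 0.00000000e+00,  0.00000000e+00,  0.00000000e+00,
         1.00000000e+00]])}
```

View pics/scene0.png

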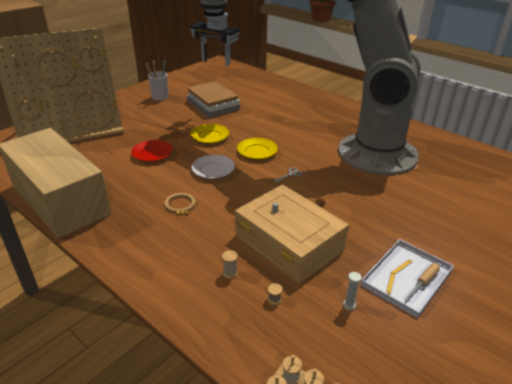

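View pics/top0.png

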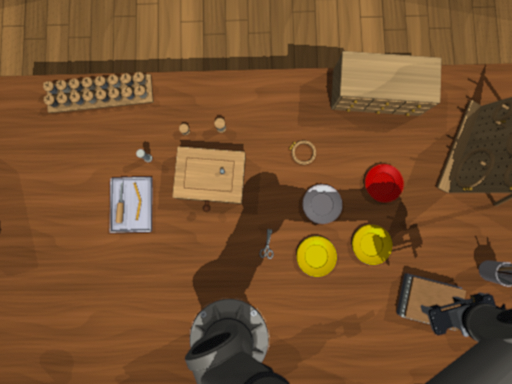

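The top view shows the saucer near (322,204), the thimble near (221,171), the knob near (206,207) and the box around (210,175). I'll enlarge these to read them more closely.

```bash
cat > h.py <<'E'
import numpy as np,cv2,pickle
from plant import observe,capture
def load(n): return pickle.load(open(f"pics/{n}.pkl","rb"))
def snap(n,name):
    c=capture(n);pickle.dump(c,open(f"pics/{name}.pkl","wb"));return c
def crop(c,x0,y0,x1,y1,s,out):
    im=c["img"][y0:y1,x0:x1,::-1]
    im=cv2.resize(im,None,fx=s,fy=s,interpolation=cv2.INTER_CUBIC)
    for x in range((x0//10+1)*10,x1,10):
        cv2.line(im,((x-x0)*s,0),((x-x0)*s,6),(255,255,255),1);cv2.putText(im,str(x),((x-x0)*s-9,16),0,.35,(255,255,255),1)
    for y in range((y0//10+1)*10,y1,10):
        cv2.line(im,(0,(y-y0)*s),(6,(y-y0)*s),(255,255,255),1);cv2.putText(im,str(y),(8,(y-y0)*s+4),0,.35,(255,255,255),1)
    cv2.imwrite("pics/"+out,im)
def ray(c,u,v):
    W=c["world_from_camera"];d=W[:3,:3]@np.array([(u-c["cx"])/c["fx"],-(v-c["cy"])/c["fy"],-1]);return W[:3,3],d
def atz(c,u,v,z):
    o,d=ray(c,u,v);return o+d*(z-o[2])/d[2]
def tri(a,pa,b,pb):
    o1,d1=ray(a,*pa);o2,d2=ray(b,*pb);d1=d1/np.linalg.norm(d1);d2=d2/np.linalg.norm(d2)
    s=np.linalg.lstsq(np.c_[d1,-d2],o2-o1,rcond=None)[0];p,q=o1+s[0]*d1,o2+s[1]*d2
    return (p+q)/2,np.linalg.norm(p-q)
def proj(c,p):
    W=c["world_from_camera"];q=W[:3,:3].T@(np.array(p)-W[:3,3]);return np.array([c["cx"]-c["fx"]*q[0]/q[2],c["cy"]+c["fy"]*q[1]/q[2]])
E
python3 - <<'E'
from h import *
t=load("top0");s=load("scene0")
crop(t,165,135,255,220,8,"a.png");crop(t,255,150,355,285,6,"b1.png") if 0 else crop(t,280,170,380,240,8,"b.png")
crop(s,225,180,355,280,6,"c.png");crop(s,180,145,250,190,10,"d.png")
E
```

```text
(no output)
```

View pics/a.png

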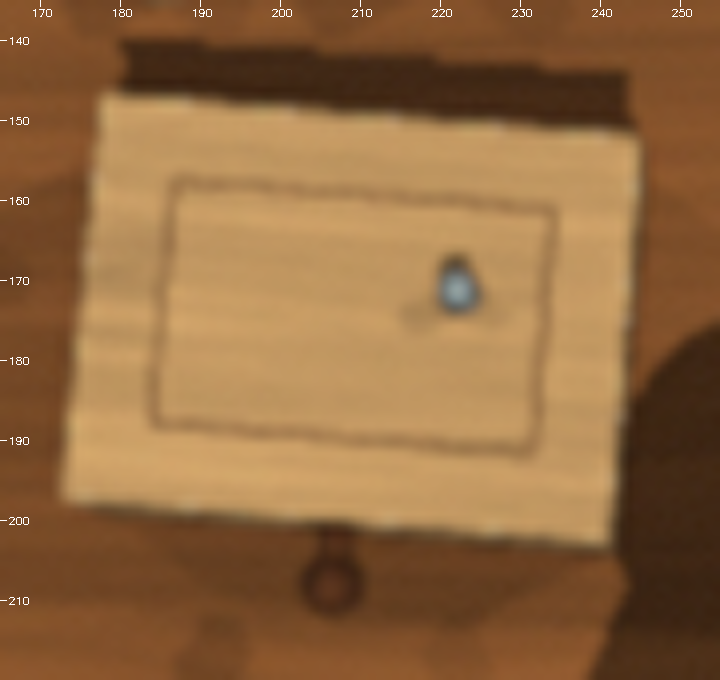

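View pics/b.png

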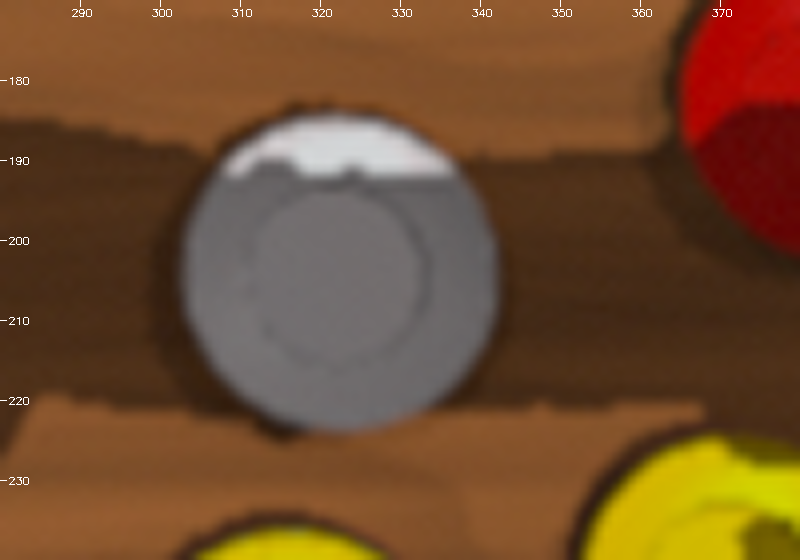

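View pics/c.png

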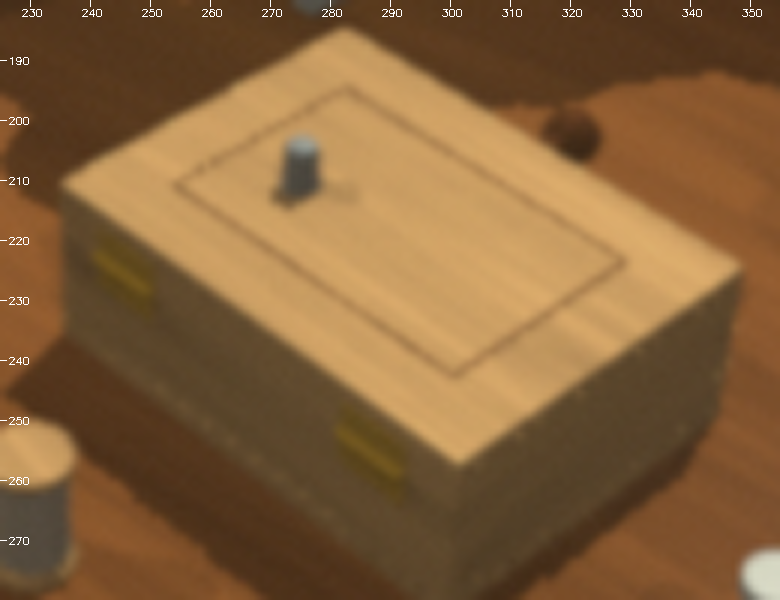

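View pics/d.png

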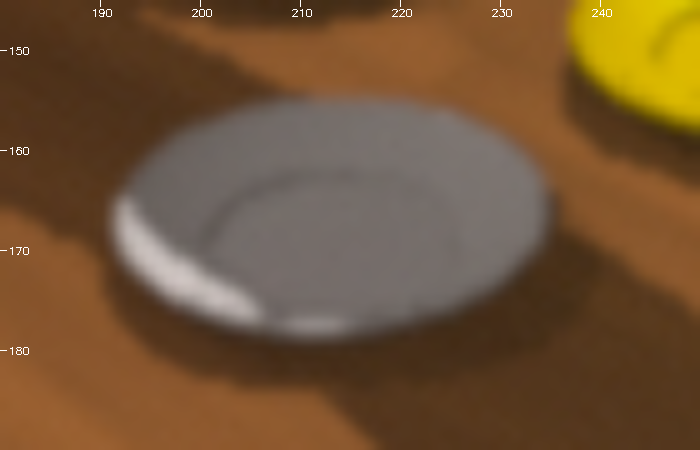

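Run:
```python
from h import *
np.set_printoptions(precision=1,suppress=True)
t=load("top0");s=load("scene0")
print("thimble",tri(t,(222,171.3),s,(275.3,203.5)),atz(t,222,171.3,112),atz(s,275.3,203.5,112))
print("saucer",atz(t,322.5,204,19),atz(s,213,166.3,19))
C=[atz(t,*p,88) for p in[(177.5,147),(244.7,152),(241.5,203.3),(172.7,197.7)]]
D=[atz(s,*p,88) for p in[(301.5,257),(235.5,210),(282.5,184.5),(348.5,224)]]
for a,b in zip(C,D):print(a,b)
for C in(C,D):
    bk=C[1]-C[0];fr=C[2]-C[3]
    print("size",[np.linalg.norm(C[i]-C[(i+1)%4]) for i in range(4)],"yaw of hinge x deg",[np.degrees(np.arctan2(b[0],-b[1])) for b in(bk,fr)])
    m=sum(C)/4;a=np.arctan2((bk+fr)[0],-(bk+fr)[1]);print("hinge",m+90*np.array([np.cos(a),np.sin(a),0])-[0,0,26],"knob",m-118*np.array([np.cos(a),np.sin(a),0]),a)
print("knob",tri(t,(206.5,207.8),s,(320,202.5)),atz(t,206.5,207.8,75),atz(s,320,202.5,75))
```

```text
thimble (array([589.5,   5.5, 108.2]), np.float64(1.872194869645038)) [589.5   4.5 112. ] [592.9   9.3 112. ]
saucer [ 473.8 -355.1   19. ] [ 478.2 -347.4   19. ]
[683.8 163.   88. ] [686.3 166.4  88. ]
[660.2 -74.8  88. ] [661.1 -70.1  88. ]
[478.9 -59.9  88. ] [484.5 -51.8  88. ]
[504.  180.2  88. ] [508.5 184.   88. ]
size [np.float64(238.96508786764775), np.float64(181.86998764927372), np.float64(241.38409183416672), np.float64(180.636534439116)] yaw of hinge x deg [np.float64(-5.665228955760143), np.float64(-5.9520708784196055)]
hinge [671.3  43.   62. ] knob [464.3  64.1  88. ] -0.10139267194945033
size [np.float64(237.8320430715338), np.float64(177.54626171695423), np.float64(236.94516806944196), np.float64(178.62223481829815)] yaw of hinge x deg [np.float64(-6.082644504443034), np.float64(-5.823602948244005)]
hinge [674.6  47.8  62. ] knob [467.7  69.4  88. ] -0.10390583250205027
knob (array([465.9,  65.6,  72.8]), np.float64(3.172957775089538)) [466.6  64.   75. ] [467.4  68.4  75. ]
```

```bash
cat >> h.py <<'E'
from scipy.spatial.transform import Rotation as Ro
def to(p,yaw=-0.103,st=None):
    """report delta in tool axes and turn deg to reach TCP p"""
    st=st or observe();R=Ro.from_euler('xyz',st["eef_rot"]).as_matrix()
    d=R.T@(np.array(p)-st["eef_pos"]);y=st["eef_rot"][2]
    print("t %.2f pos %s yaw %.3f grip %.1f F %s"%(st["t"],np.round(st["eef_pos"],1),y,st["gripper_width"],np.round(st["contact_force"],1)))
    print("delta",np.round(d,1),"turn %.1f"%(-np.degrees(yaw-y)))
E
python3 -m crank '[{"delta_pos":[0,0,-20],"turn":6.3,"grip":0.6},{"delta_pos":[0,0,-20],"turn":6.3,"grip":0.6},{"delta_pos":[0,0,0],"turn":6.3,"grip":0.6},{"delta_pos":[0,0,0],"turn":0,"grip":0.6}]'
python3 -c "
from h import *
to((591,7,220))"
```

```text
t: 0.5
eef_pos: [151.9, -656.2, 258.1]
eef_rot: [-3.137, 0.002, -0.113]
contact_force: [-0.7, 0.3, -0.1]
gripper_width: 65.8
t 0.50 pos [ 151.9 -656.2  258.1] yaw -0.113 grip 65.8 F [-0.7  0.3 -0.1]
delta [ 361.2 -708.4   40.8] turn -0.6
```

```bash
python3 -m crank '[{"delta_pos":[20,-39,0],"turn":0,"grip":0.6},{"delta_pos":[20,-39,0],"turn":0,"grip":0.6},{"delta_pos":[20,-39,0],"turn":0,"grip":0.6},{"delta_pos":[20,-39,0],"turn":0,"grip":0.6},{"delta_pos":[20,-39,0],"turn":0,"grip":0.6},{"delta_pos":[20,-39,0],"turn":0,"grip":0.6},{"delta_pos":[20,-39,0],"turn":0,"grip":0.6},{"delta_pos":[20,-39,0],"turn":0,"grip":0.6}]'
python3 -c "
from h import *
to((591,7,220))"
```

```text
t: 1.3
eef_pos: [343.6, -354.0, 254.4]
eef_rot: [-3.136, 0.008, -0.091]
contact_force: [0.1, -0.0, -0.2]
gripper_width: 56.5
t 1.30 pos [ 343.6 -354.   254.4] yaw -0.091 grip 56.5 F [ 0.1 -0.  -0.2]
delta [ 213.8 -381.8   35. ] turn 0.7
```

```bash
python3 -m crank '[{"delta_pos":[21,-38,0],"turn":0,"grip":0.6},{"delta_pos":[21,-38,0],"turn":0,"grip":0.6},{"delta_pos":[21,-38,0],"turn":0,"grip":0.6},{"delta_pos":[21,-38,0],"turn":0,"grip":0.6},{"delta_pos":[21,-38,0],"turn":0,"grip":0.6},{"delta_pos":[21,-38,0],"turn":0,"grip":0.6},{"delta_pos":[21,-38,0],"turn":0,"grip":0.6},{"delta_pos":[21,-38,0],"turn":0,"grip":0.6},{"delta_pos":[21,-38,0],"turn":0,"grip":0.6},{"delta_pos":[0,0,0],"turn":0,"grip":0.6}]'
python3 -c "
from h import *
to((591,7,220))"
```

```text
t: 2.3
eef_pos: [563.6, -5.7, 252.1]
eef_rot: [-3.135, 0.011, -0.045]
contact_force: [0.2, -0.2, 0.8]
gripper_width: 56.2
t 2.30 pos [563.6  -5.7 252.1] yaw -0.045 grip 56.2 F [ 0.2 -0.2  0.8]
delta [ 27.1 -13.7  31.9] turn 3.3
```

```bash
python3 -m crank '[{"delta_pos":[14,-7,20],"turn":3.3,"grip":0.5},{"delta_pos":[12,-6,25],"turn":0,"grip":0.5},{"delta_pos":[0,0,25],"turn":0,"grip":0.5},{"delta_pos":[0,0,25],"turn":0,"grip":0.5},{"delta_pos":[0,0,0],"turn":0,"grip":0.5},{"delta_pos":[0,0,0],"turn":0,"grip":0.5}]'
python3 -c "
from h import *
to((591,7,105))
t=snap('top','top1');s=snap('scene','scene1')
crop(t,170,120,270,220,7,'e.png');crop(s,215,130,345,225,6,'f.png')
print(proj(t,observe()['eef_pos']),proj(s,observe()['eef_pos']))"
```

```text
t: 2.9
eef_pos: [589.9, 8.0, 152.6]
eef_rot: [-3.135, 0.013, -0.082]
contact_force: [0.8, -0.2, 0.5]
gripper_width: 47.0
t 2.90 pos [589.9   8.  152.6] yaw -0.082 grip 47.0 F [ 0.8 -0.2  0.5]
delta [ 1.8  1.3 47.6] turn 1.2
[219.88077471 169.29609979] [276.14704301 190.09231689]
```

View pics/e.png

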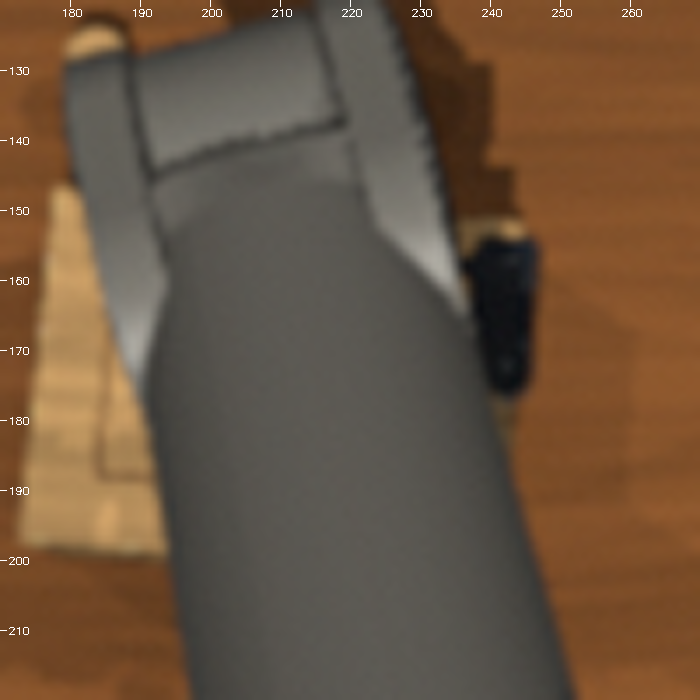

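View pics/f.png

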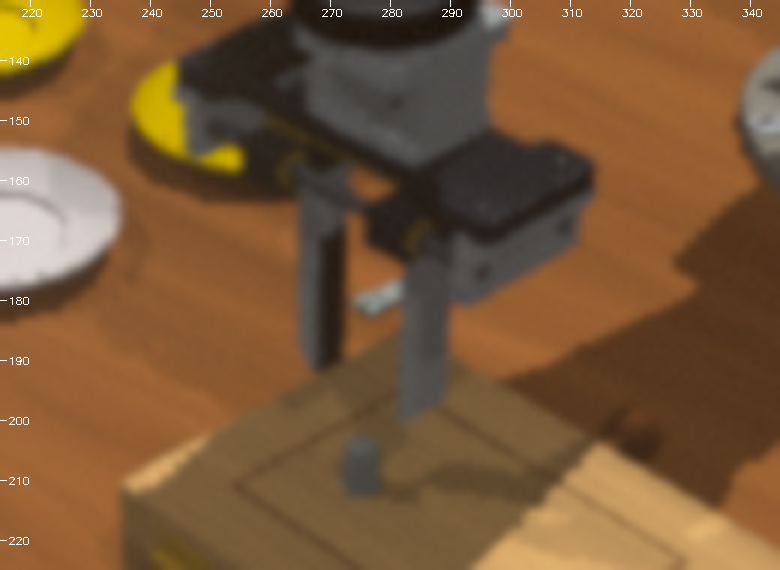

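Run:
```python
from h import *
np.set_printoptions(precision=1,suppress=True)
s=load("scene1");p=np.array([589.9,8,152.6]);R=Ro.from_euler('xyz',[-3.135,.013,-.082]).as_matrix()
for y in(-36,-23.5,0,23.5,36):
  for x in(-8,0,8): print(y,x,proj(s,p+R@[x,y,14]))
print("thimble top if under TCP axis",proj(s,[591,7,112]),"base",proj(s,[591,7,88]))
```

```text
-36 -8 [288.4 199.3]
-36 0 [286.3 200.6]
-36 8 [284.1 202. ]
-23.5 -8 [284.8 197.2]
-23.5 0 [282.7 198.5]
-23.5 8 [280.5 199.8]
0 -8 [278.2 193.3]
0 0 [276.1 194.6]
0 8 [273.9 195.9]
23.5 -8 [271.8 189.5]
23.5 0 [269.7 190.8]
23.5 8 [267.5 192. ]
36 -8 [268.4 187.5]
36 0 [266.3 188.8]
36 8 [264.1 190. ]
thimble top if under TCP axis [275.1 202.8] base [274.7 210. ]
```

Run:
```python
from h import *
np.set_printoptions(precision=1,suppress=True)
s=load("scene1")
for p,z in(((275.3,203.5),112),((275.1,207.7),100)):
  print(atz(s,*p,z),atz(s,p[0]-.7,p[1]+.8,z))
print(atz(s,213-.7,166.3+.8,19),atz(s,320-.7,202.5+.8,75))
crop(s,255,175,300,220,14,'g.png')
```

```text
[592.9   9.3 112. ] [596.8  10.2 112. ]
[594.9  10.9 100. ] [598.8  11.7 100. ]
[ 483.2 -345.6   19. ] [471.8  69.1  75. ]
```

View pics/g.png

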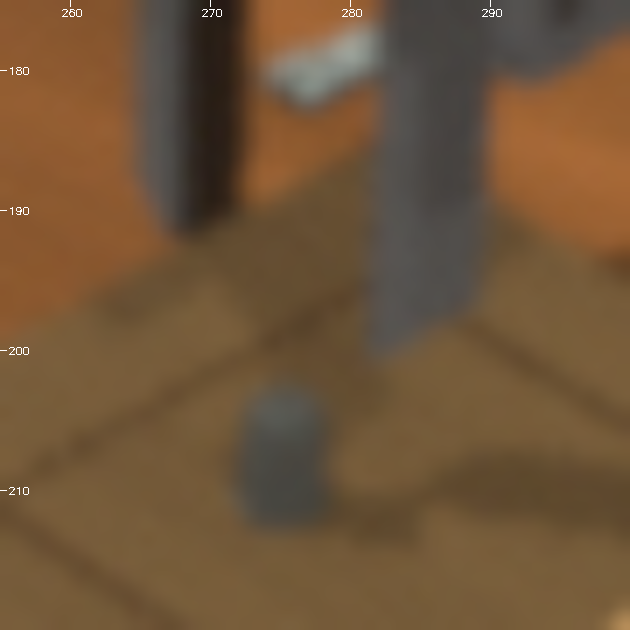

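```bash
python3 -m crank '[{"delta_pos":[2,0,15],"turn":1.2,"grip":0.5},{"delta_pos":[0,0,15],"turn":0,"grip":0.5},{"delta_pos":[0,0,10],"turn":0,"grip":0.5},{"delta_pos":[0,0,5],"turn":0,"grip":0.5},{"delta_pos":[0,0,0],"turn":0,"grip":0.5}]' 6
python3 -c "
from h import *
to((592,8,105))
s=snap('scene','scene2')
crop(s,240,165,310,220,10,'i.png')"
```

```text
t: 3.5
eef_pos: [593.0, 7.7, 106.9]
eef_rot: [-3.135, 0.008, -0.105]
contact_force: [-1.6, -0.3, 0.8]
gripper_width: 47.2
t 3.50 pos [593.    7.7 106.9] yaw -0.105 grip 47.2 F [-1.6 -0.3  0.8]
delta [-1.  -0.2  1.9] turn -0.1
```

View pics/i.png

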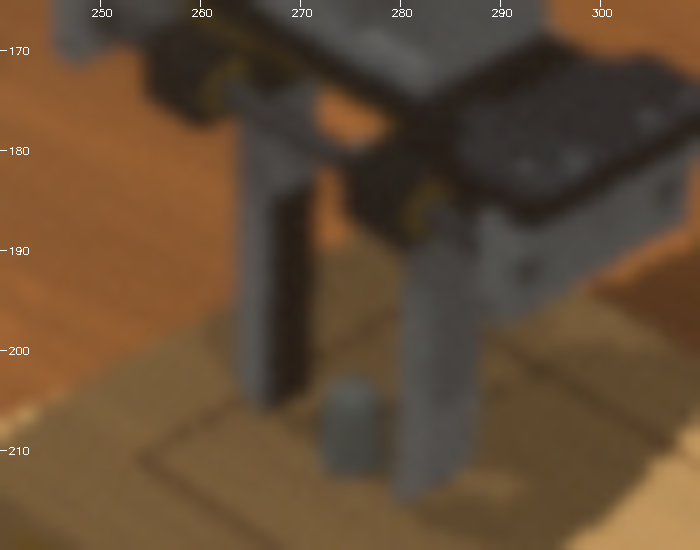

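```bash
python3 -m crank '[{"delta_pos":[2.5,0,2],"turn":0,"grip":0.5},{"delta_pos":[0,0,0],"turn":0,"grip":0.35},{"delta_pos":[0,0,0],"turn":0,"grip":0.25},{"delta_pos":[0,0,0],"turn":0,"grip":0.15},{"delta_pos":[0,0,0],"turn":0,"grip":0.1},{"delta_pos":[0,0,0],"turn":0,"grip":0.1},{"delta_pos":[0,0,0],"turn":0,"grip":0.1}]' 8
python3 -c "
from h import *
to((592,8,105))
s=snap('scene','scene3')
crop(s,240,165,310,220,10,'j.png')"
```

```text
t: 4.25
eef_pos: [596.7, 7.6, 106.6]
eef_rot: [-3.135, 0.006, -0.105]
contact_force: [-0.8, 0.3, -0.4]
gripper_width: 16.4
t 4.25 pos [596.7   7.6 106.6] yaw -0.105 grip 16.4 F [-0.8  0.3 -0.4]
delta [-4.7  0.1  1.6] turn -0.1
```

View pics/j.png

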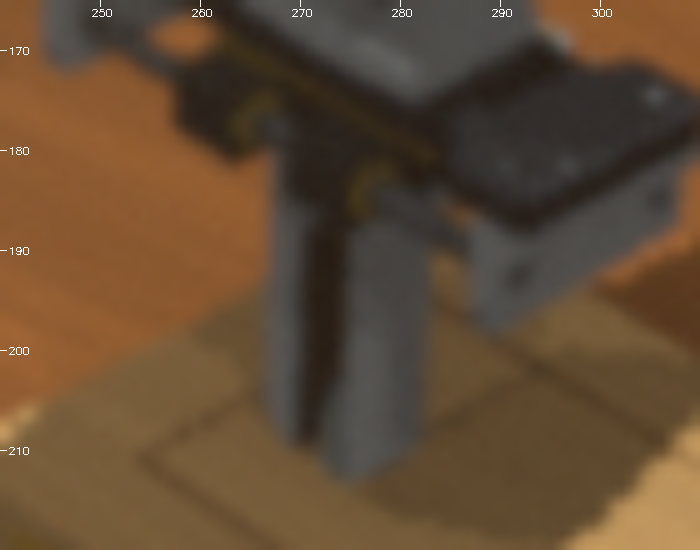

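```bash
python3 -m crank '[{"delta_pos":[0,0,-4],"turn":0,"grip":0.1},{"delta_pos":[0,0,-10],"turn":0,"grip":0.1},{"delta_pos":[0,0,-20],"turn":0,"grip":0.1},{"delta_pos":[0,0,-20],"turn":0,"grip":0.1},{"delta_pos":[0,0,-10],"turn":0,"grip":0.1},{"delta_pos":[0,0,0],"turn":0,"grip":0.1}]'
python3 -c "
from h import *
to((478,-350,170))
s=snap('scene','scene4')
crop(s,240,145,310,220,8,'k.png')"
```

```text
t: 4.9
eef_pos: [597.1, 7.2, 175.4]
eef_rot: [-3.135, 0.005, -0.105]
contact_force: [0.4, -1.1, -0.9]
gripper_width: 16.5
t 4.90 pos [597.1   7.2 175.4] yaw -0.105 grip 16.5 F [ 0.4 -1.1 -0.9]
delta [-81.  367.7   3.2] turn -0.1
```

View pics/k.png

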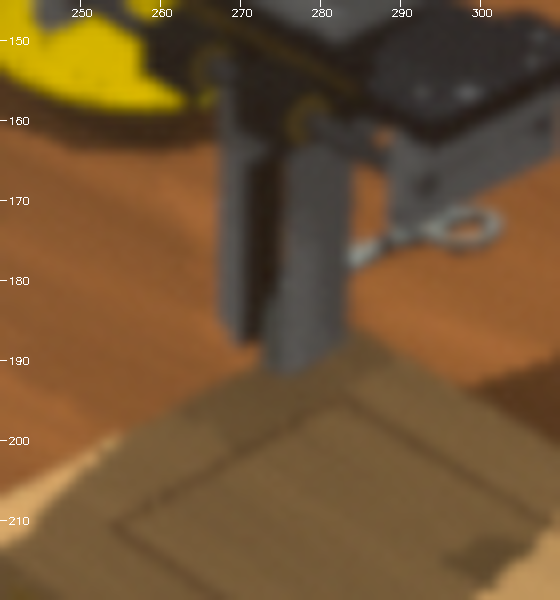

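The lid is bare at (275,211), so the thimble is between the fingers. Next I carry it over to the saucer.

```bash
python3 -m crank '[{"delta_pos":[-3,14,0],"turn":0,"grip":0.1},{"delta_pos":[-6,28,0],"turn":0,"grip":0.1},{"delta_pos":[-8,36,0],"turn":0,"grip":0.1},{"delta_pos":[-8,36,0],"turn":0,"grip":0.1},{"delta_pos":[-8,36,0],"turn":0,"grip":0.1},{"delta_pos":[-8,36,0],"turn":0,"grip":0.1},{"delta_pos":[-8,36,0],"turn":0,"grip":0.1},{"delta_pos":[-8,36,0],"turn":0,"grip":0.1},{"delta_pos":[-8,36,0],"turn":0,"grip":0.1},{"delta_pos":[-6,28,0],"turn":0,"grip":0.1},{"delta_pos":[-4,14,0],"turn":0,"grip":0.1},{"delta_pos":[0,0,0],"turn":0,"grip":0.1}]'
python3 -c "
from h import *
to((478,-350,75))"
```

```text
t: 6.15
eef_pos: [469.1, -340.0, 161.5]
eef_rot: [-3.133, 0.022, -0.109]
contact_force: [-0.0, 0.3, 0.1]
gripper_width: 16.5
t 6.15 pos [ 469.1 -340.   161.5] yaw -0.109 grip 16.5 F [-0.   0.3  0.1]
delta [11.9  9.8 86.2] turn -0.3
```

```bash
python3 -m crank '[{"delta_pos":[5,5,12],"turn":0,"grip":0.1},{"delta_pos":[4,4,25],"turn":0,"grip":0.1},{"delta_pos":[0,0,25],"turn":0,"grip":0.1},{"delta_pos":[0,0,15],"turn":0,"grip":0.1},{"delta_pos":[0,0,5],"turn":0,"grip":0.1},{"delta_pos":[0,0,0],"turn":0,"grip":0.1},{"delta_pos":[0,0,0],"turn":0,"grip":0.1}]'
python3 -c "
from h import *
to((478,-350,24))
s=snap('scene','scene5')
crop(s,170,110,260,190,8,'l.png')"
```

```text
t: 6.85
eef_pos: [476.2, -345.3, 70.9]
eef_rot: [-3.13, 0.025, -0.104]
contact_force: [-1.1, -0.0, 0.1]
gripper_width: 16.3
t 6.85 pos [ 476.2 -345.3   70.9] yaw -0.104 grip 16.3 F [-1.1 -0.   0.1]
delta [ 3.4  5.1 46.8] turn -0.0
```

View pics/l.png

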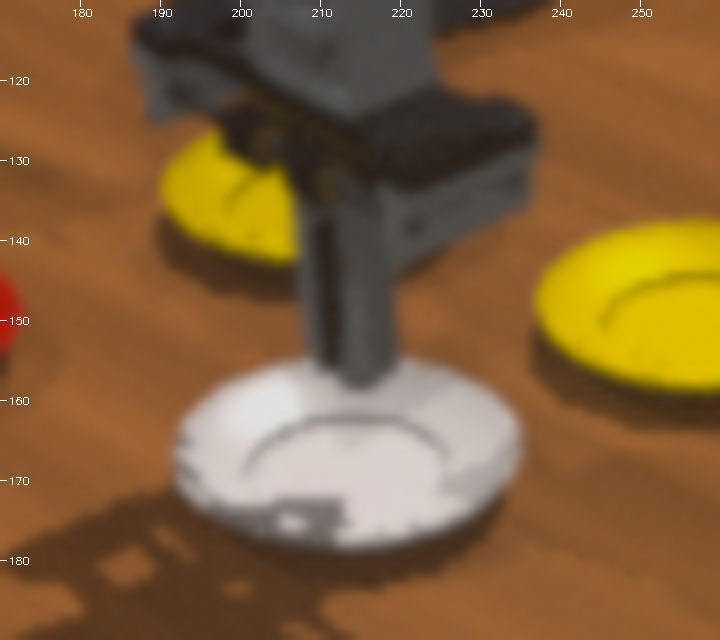

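```bash
python3 -m crank '[{"delta_pos":[2,2,10],"turn":0,"grip":0.1},{"delta_pos":[1,2,15],"turn":0,"grip":0.1},{"delta_pos":[0,0,10],"turn":0,"grip":0.1},{"delta_pos":[0,0,5],"turn":0,"grip":0.1},{"delta_pos":[0,0,0],"turn":0,"grip":0.1},{"delta_pos":[0,0,0],"turn":0,"grip":0.1}]'
python3 -c "
from h import *
to((478,-350,24))"
```

```text
t: 7.5
eef_pos: [478.8, -349.9, 28.5]
eef_rot: [-3.131, 0.023, -0.104]
contact_force: [-1.1, -0.3, -0.2]
gripper_width: 16.3
t 7.50 pos [ 478.8 -349.9   28.5] yaw -0.104 grip 16.3 F [-1.1 -0.3 -0.2]
delta [-0.7  0.2  4.6] turn -0.1
```

```bash
python3 -m crank '[{"delta_pos":[0,0,1.5],"turn":0,"grip":0.1},{"delta_pos":[0,0,1],"turn":0,"grip":0.1},{"delta_pos":[0,0,0],"turn":0,"grip":0.1}]'; python3 -m crank '[{"delta_pos":[0,0,1],"turn":0,"grip":0.1},{"delta_pos":[0,0,0],"turn":0,"grip":0.1}]'
```

```text
t: 7.8
eef_pos: [479.1, -350.0, 26.5]
eef_rot: [-3.131, 0.022, -0.104]
contact_force: [-0.2, -0.3, -0.2]
gripper_width: 16.4
t: 8.0
eef_pos: [479.3, -350.2, 25.9]
eef_rot: [-3.132, 0.021, -0.104]
contact_force: [-0.0, -0.1, -0.0]
gripper_width: 16.6
```

```bash
python3 -m crank '[{"delta_pos":[0,0,1],"turn":0,"grip":0.1},{"delta_pos":[0,0,0],"turn":0,"grip":0.1}]';python3 -m crank '[{"delta_pos":[0,0,1],"turn":0,"grip":0.1},{"delta_pos":[0,0,0],"turn":0,"grip":0.1}]'
python3 -c "
from h import *
s=snap('scene','scene6')
crop(s,170,110,260,190,8,'m.png')"
```

```text
t: 8.2
eef_pos: [479.3, -350.2, 25.0]
eef_rot: [-3.132, 0.021, -0.104]
contact_force: [-0.6, 0.7, -0.5]
gripper_width: 16.2
t: 8.4
eef_pos: [479.3, -350.2, 23.9]
eef_rot: [-3.132, 0.021, -0.104]
contact_force: [-0.4, 0.5, 0.6]
gripper_width: 16.4
```

View pics/m.png

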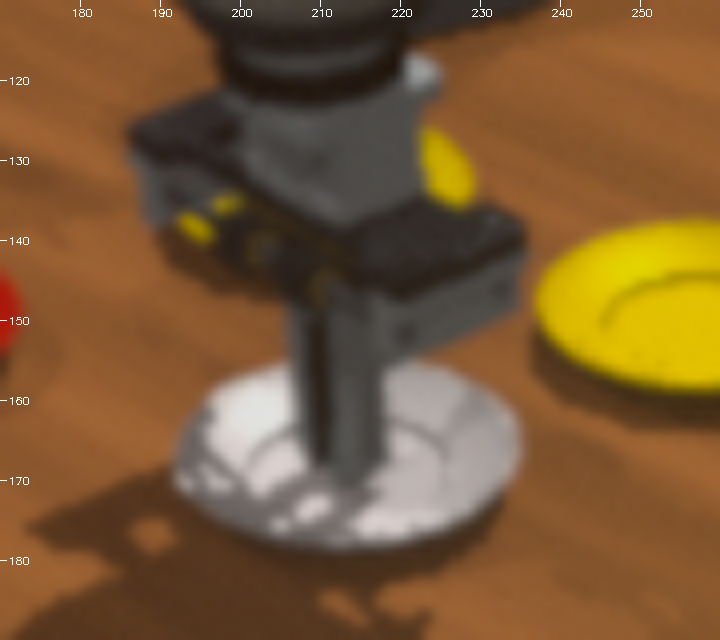

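```bash
python3 -m crank '[{"delta_pos":[0,0,0.8],"turn":0,"grip":0.1},{"delta_pos":[0,0,0],"turn":0,"grip":0.1}]';python3 -m crank '[{"delta_pos":[0,0,0.8],"turn":0,"grip":0.1},{"delta_pos":[0,0,0],"turn":0,"grip":0.1}]'
```

```text
t: 8.65
eef_pos: [479.4, -350.3, 23.3]
eef_rot: [-3.132, 0.021, -0.104]
contact_force: [-0.6, -0.6, 2.4]
gripper_width: 16.4
t: 8.85
eef_pos: [479.6, -350.3, 22.9]
eef_rot: [-3.132, 0.02, -0.104]
contact_force: [0.9, 0.6, 0.4]
gripper_width: 16.7
```

```bash
python3 -m crank '[{"delta_pos":[0,0,0.8],"turn":0,"grip":0.1},{"delta_pos":[0,0,0],"turn":0,"grip":0.1}]';python3 -m crank '[{"delta_pos":[0,0,0],"turn":0,"grip":0.1}]'
```

```text
t: 9.05
eef_pos: [479.8, -350.4, 22.5]
eef_rot: [-3.132, 0.02, -0.104]
contact_force: [-0.6, 0.0, -0.7]
gripper_width: 16.7
t: 9.15
eef_pos: [479.8, -350.4, 22.5]
eef_rot: [-3.132, 0.02, -0.104]
contact_force: [-0.5, 0.0, 1.6]
gripper_width: 16.6
```

```bash
for i in 1 2 3; do python3 -m crank '[{"delta_pos":[0,0,0.8],"turn":0,"grip":0.1}]' | grep -E "pos|force"; python3 -m crank '[{"delta_pos":[0,0,0],"turn":0,"grip":0.1}]'| grep -E "pos|force"; done
```

```text
eef_pos: [480.0, -350.4, 21.9]
contact_force: [-0.1, 2.4, 8.5]
eef_pos: [480.0, -350.3, 21.9]
contact_force: [-0.6, 0.6, 0.9]
eef_pos: [480.2, -350.4, 21.4]
contact_force: [-0.9, 2.1, 10.4]
eef_pos: [480.2, -350.4, 21.5]
contact_force: [-0.9, 1.5, 3.0]
eef_pos: [480.4, -350.4, 20.9]
contact_force: [-1.9, 1.9, 7.8]
eef_pos: [480.4, -350.4, 21.0]
contact_force: [-1.2, 0.5, 0.9]
```

```bash
python3 -m crank '[{"delta_pos":[0,0,0],"turn":0,"grip":0.19},{"delta_pos":[0,0,0],"turn":0,"grip":0.21},{"delta_pos":[0,0,0],"turn":0,"grip":0.25},{"delta_pos":[0,0,0],"turn":0,"grip":0.35},{"delta_pos":[0,0,0],"turn":0,"grip":0.45},{"delta_pos":[0,0,0],"turn":0,"grip":0.45}]'
python3 -c "
from h import *
s=snap('scene','scene7')
crop(s,170,110,260,190,8,'n.png')"
```

```text
t: 10.35
eef_pos: [480.1, -350.3, 20.3]
eef_rot: [-3.132, 0.02, -0.104]
contact_force: [-0.7, -1.1, -0.6]
gripper_width: 41.3
```

View pics/n.png

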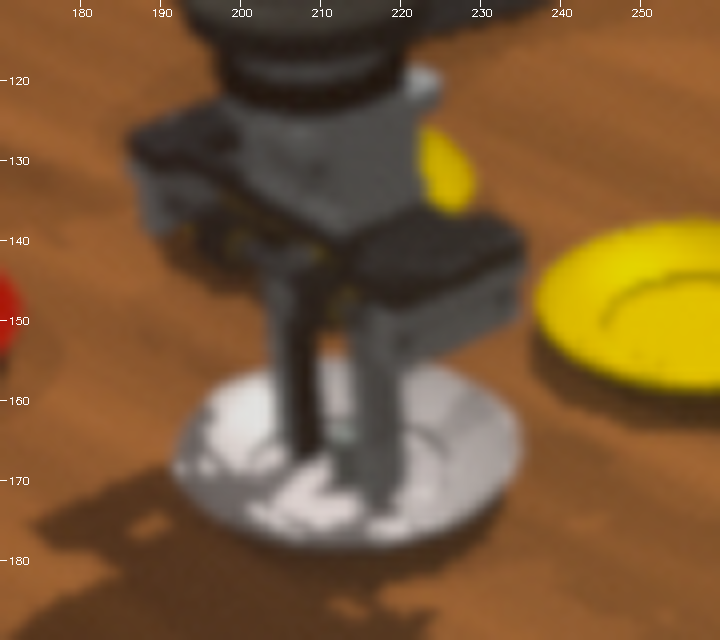

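```bash
python3 -m crank '[{"delta_pos":[0,0,-5],"turn":0,"grip":0.5},{"delta_pos":[0,0,-10],"turn":0,"grip":0.5},{"delta_pos":[0,0,-20],"turn":0,"grip":0.5},{"delta_pos":[0,0,-30],"turn":0,"grip":0.5},{"delta_pos":[0,0,-40],"turn":0,"grip":0.5},{"delta_pos":[0,0,-40],"turn":0,"grip":0.5},{"delta_pos":[0,0,0],"turn":0,"grip":0.5}]'
python3 -c "
from h import *
to((467,67,170))
s=snap('scene','scene8')
crop(s,170,110,260,190,8,'o.png')"
```

```text
t: 11.1
eef_pos: [482.8, -351.5, 174.4]
eef_rot: [-3.132, 0.019, -0.104]
contact_force: [0.9, 0.1, -0.0]
gripper_width: 47.0
t 11.10 pos [ 482.8 -351.5  174.4] yaw -0.104 grip 47.0 F [ 0.9  0.1 -0. ]
delta [ -58.8 -414.6    9.6] turn -0.0
```

View pics/o.png

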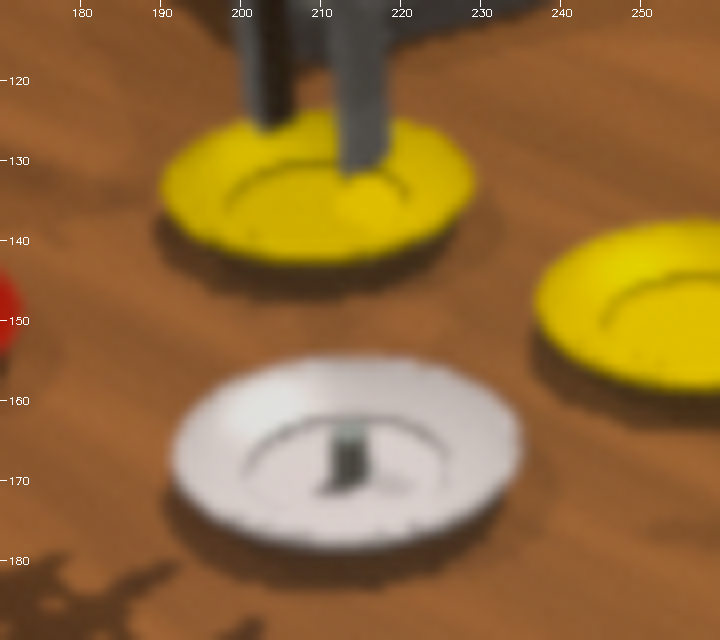

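The picture shows the thimble upright and free near the middle of the hollow at (213.5,167). Next is the knob.

```bash
python3 -m crank '[{"delta_pos":[-5,-36,0],"turn":0,"grip":0.6},{"delta_pos":[-5,-36,0],"turn":0,"grip":0.6},{"delta_pos":[-5,-36,0],"turn":0,"grip":0.6},{"delta_pos":[-5,-36,0],"turn":0,"grip":0.6},{"delta_pos":[-5,-36,0],"turn":0,"grip":0.6},{"delta_pos":[-5,-36,0],"turn":0,"grip":0.6},{"delta_pos":[-5,-36,0],"turn":0,"grip":0.6},{"delta_pos":[-5,-36,0],"turn":0,"grip":0.6},{"delta_pos":[-5,-36,0],"turn":0,"grip":0.6},{"delta_pos":[-5,-36,0],"turn":0,"grip":0.6},{"delta_pos":[-5,-30,0],"turn":0,"grip":0.6},{"delta_pos":[0,0,0],"turn":0,"grip":0.6}]'
python3 -c "
from h import *
to((468,67,130))"
```

```text
t: 12.35
eef_pos: [460.5, 56.9, 172.3]
eef_rot: [-3.132, 0.03, -0.106]
contact_force: [-0.6, -0.7, 0.6]
gripper_width: 56.6
t 12.35 pos [460.5  56.9 172.3] yaw -0.106 grip 56.6 F [-0.6 -0.7  0.6]
delta [  7.6 -10.4  42.2] turn -0.2
```

```bash
python3 -m crank '[{"delta_pos":[4,-6,15],"turn":0,"grip":0.6},{"delta_pos":[4,-5,20],"turn":0,"grip":0.6},{"delta_pos":[0,0,10],"turn":0,"grip":0.6},{"delta_pos":[0,0,5],"turn":0,"grip":0.6},{"delta_pos":[0,0,0],"turn":0,"grip":0.6},{"delta_pos":[0,0,0],"turn":0,"grip":0.6}]'
python3 -c "
from h import *
to((468,67,130))
s=snap('scene','scene9')
crop(s,270,120,370,230,7,'p.png')"
```

```text
t: 12.95
eef_pos: [466.5, 65.9, 119.4]
eef_rot: [-3.133, 0.033, -0.106]
contact_force: [0.0, -0.7, -0.8]
gripper_width: 56.6
t 12.95 pos [466.5  65.9 119.4] yaw -0.106 grip 56.6 F [ 0.  -0.7 -0.8]
delta [  1.   -1.3 -10.6] turn -0.1
```

View pics/p.png

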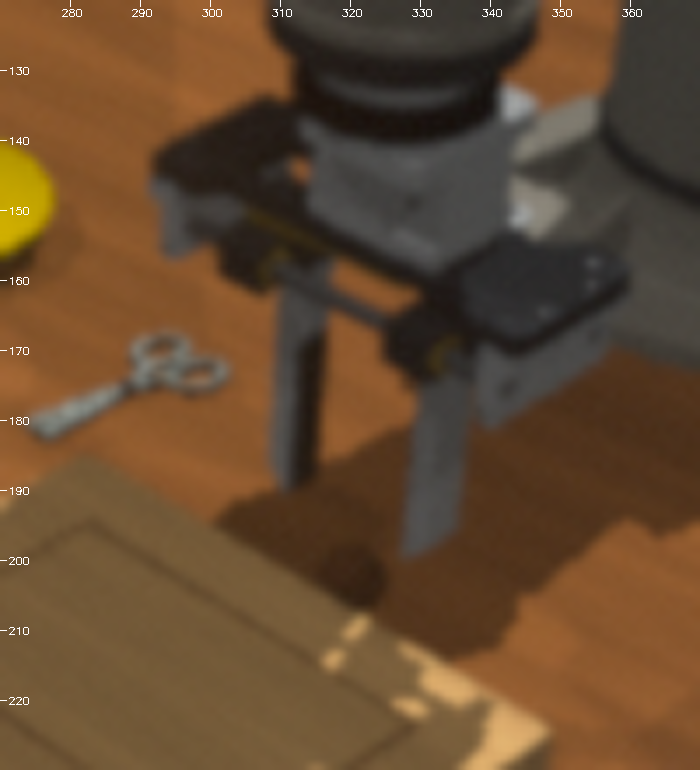

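Run:
```python
from h import *
np.set_printoptions(precision=1,suppress=True)
s=load("scene9");p=np.array([466.5,65.9,119.4]);R=Ro.from_euler('xyz',[-3.133,.033,-.106]).as_matrix()
for y in(-28.3,0,28.3):
  for x in(-8,0,8): print(y,x,proj(s,p+R@[x,y,14]))
print([proj(s,[x,y,75]) for x,y in((467,66),(477,66),(467,76))])
crop(s,300,180,340,215,18,'q.png')
```

```text
-28.3 -8 [330.5 196.4]
-28.3 0 [328.6 197.6]
-28.3 8 [326.7 198.9]
0 -8 [322.6 191.9]
0 0 [320.6 193.1]
0 8 [318.7 194.3]
28.3 -8 [314.8 187.5]
28.3 0 [312.9 188.7]
28.3 8 [310.9 189.8]
[array([319.4, 202.1]), array([317.3, 203.7]), array([322.4, 203.6])]
```

View pics/q.png

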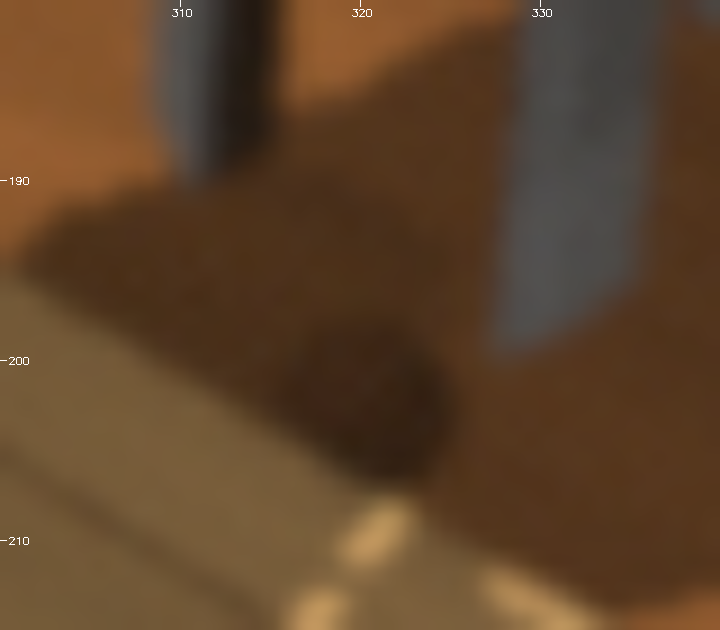

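```bash
python3 -m crank '[{"delta_pos":[0.5,0,15],"turn":0,"grip":0.6},{"delta_pos":[0.5,0,15],"turn":0,"grip":0.6},{"delta_pos":[0,0,10],"turn":0,"grip":0.6},{"delta_pos":[0,0,5],"turn":0,"grip":0.6},{"delta_pos":[0,0,0],"turn":0,"grip":0.6}]' 20
python3 -c "
from h import *
to((466,66,70))
s=snap('scene','scene10')
crop(s,270,120,370,230,7,'r.png')"
```

```text
t: 13.5
eef_pos: [468.2, 65.4, 75.9]
eef_rot: [-3.133, 0.027, -0.108]
contact_force: [-0.1, -0.4, 0.2]
gripper_width: 56.6
t 13.50 pos [468.2  65.4  75.9] yaw -0.108 grip 56.6 F [-0.1 -0.4  0.2]
delta [-2.1 -0.3  6. ] turn -0.3
```

View pics/r.png

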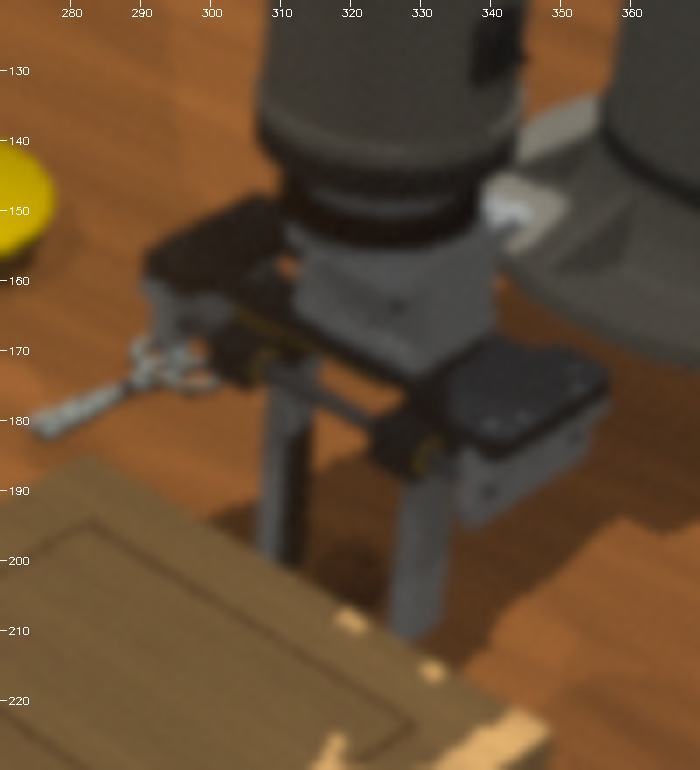

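```bash
python3 -m crank '[{"delta_pos":[-2,0,5],"turn":0,"grip":0.6},{"delta_pos":[-0.5,0,2],"turn":0,"grip":0.5},{"delta_pos":[0,0,0],"turn":0,"grip":0.4},{"delta_pos":[0,0,0],"turn":0,"grip":0.34}]' 25
python3 -m crank '[{"delta_pos":[0,0,0],"turn":0,"grip":0.3},{"delta_pos":[0,0,0],"turn":0,"grip":0.25},{"delta_pos":[0,0,0],"turn":0,"grip":0.2},{"delta_pos":[0,0,0],"turn":0,"grip":0.2}]'
```

```text
t: 13.95
eef_pos: [466.2, 66.0, 70.0]
eef_rot: [-3.132, 0.025, -0.107]
contact_force: [0.4, -0.2, 0.0]
gripper_width: 35.9
t: 14.35
eef_pos: [466.5, 67.6, 70.4]
eef_rot: [-3.131, 0.024, -0.106]
contact_force: [0.4, 0.1, -1.7]
gripper_width: 26.6
```

```bash
cat >> h.py <<'E'
P0=np.array([466.5,67.6,70.4]);HX=np.array([np.cos(-.104),np.sin(-.104),0])
def tgt(th): 
    c,s=np.cos(th),np.sin(th);return P0+HX*(208-208*c+13*s)+np.array([0,0,208*s+13*c-13])
def plan(degs):
    st=observe();e=st["eef_pos"]-P0;X=e@HX-208;Z=e[2]+13
    th=np.arctan2(Z,-X)-np.arctan2(13,208);r=np.hypot(X,Z)
    print("t %.2f theta %.2f deg r err %.1f pos %s rot %s grip %.1f F %s M %s"%(st["t"],np.degrees(th),r-np.hypot(208,13),np.round(st["eef_pos"],1),np.round(st["eef_rot"],3),st["gripper_width"],np.round(st["contact_force"],1),np.round(st["moment"],2)))
    R=Ro.from_euler('xyz',st["eef_rot"]).as_matrix();p=st["eef_pos"]
    for d in degs:
        q=tgt(np.radians(d));print(d,np.round(R.T@(q-p),1));p=q
E
python3 -c "
from h import *
plan([2,4,7,10,13,16,19])"
```

```text
t 14.35 theta 0.00 deg r err 0.0 pos [466.5  67.6  70.4] rot [-3.131  0.024 -0.106] grip 26.6 F [ 0.4  0.1 -1.7] M [-0.02 -0.1   0.01]
2 [ 0.4 -0.1 -7.3]
4 [ 0.7 -0.1 -7.2]
7 [  1.5  -0.1 -10.8]
10 [  2.   -0.1 -10.7]
13 [  2.6  -0.1 -10.6]
16 [  3.1  -0.1 -10.5]
19 [  3.7  -0.1 -10.3]
```

```bash
python3 -m crank '[{"delta_pos":[0.4,0,-5],"turn":0,"grip":0.2},{"delta_pos":[0.7,0,-7],"turn":0,"grip":0.2},{"delta_pos":[0.7,0,-7],"turn":0,"grip":0.2},{"delta_pos":[0,0,0],"turn":0,"grip":0.2}]'
python3 -c "
from h import *
plan([6,9,12,15,18])
s=snap('scene','scene11')
crop(s,225,120,365,280,4,'s.png')"
```

```text
t: 14.75
eef_pos: [468.9, 67.3, 91.2]
eef_rot: [-3.13, 0.025, -0.106]
contact_force: [-1.1, 1.6, -2.1]
gripper_width: 26.7
t 14.75 theta 5.76 deg r err -0.0 pos [468.9  67.3  91.2] rot [-3.13   0.025 -0.106] grip 26.7 F [-1.1  1.6 -2.1] M [0.43 0.25 0.01]
6 [ 0.1 -0.1 -0.9]
9 [  1.8  -0.1 -10.8]
12 [  2.4  -0.1 -10.6]
15 [  2.9  -0.1 -10.5]
18 [  3.5  -0.1 -10.3]
```

View pics/s.png

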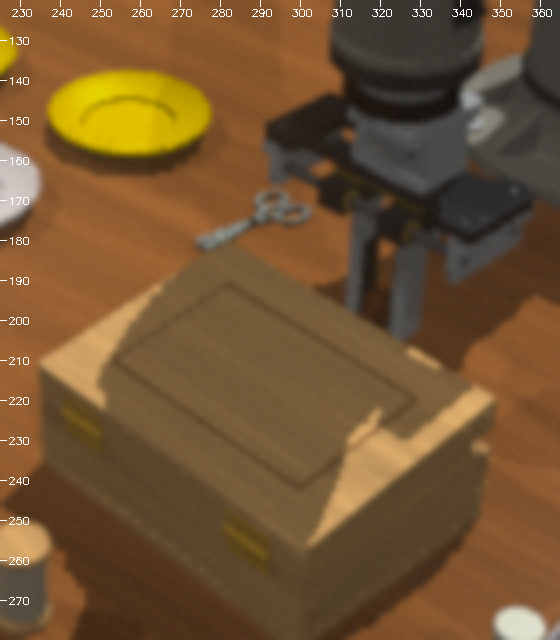

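```bash
python3 -m crank '[{"delta_pos":[1.6,0,-10],"turn":0,"grip":0.2},{"delta_pos":[2.2,0,-10],"turn":0,"grip":0.2},{"delta_pos":[2.7,0,-10],"turn":0,"grip":0.2},{"delta_pos":[3.2,0,-9.5],"turn":0,"grip":0.2},{"delta_pos":[0,0,0],"turn":0,"grip":0.2}]'
python3 -c "
from h import *
plan([21,24,27,30,33])"
```

```text
t: 15.3
eef_pos: [480.5, 66.1, 134.2]
eef_rot: [-3.13, 0.024, -0.106]
contact_force: [-0.1, 1.8, -2.5]
gripper_width: 26.3
t 15.30 theta 18.01 deg r err 0.2 pos [480.5  66.1 134.2] rot [-3.13   0.024 -0.106] grip 26.3 F [-0.1  1.8 -2.5] M [ 0.53  0.14 -0.06]
21 [  4.2  -0.2 -10. ]
24 [ 4.6 -0.1 -9.9]
27 [ 5.1 -0.1 -9.7]
30 [ 5.6 -0.1 -9.4]
33 [ 6.1 -0.1 -9.1]
```

```bash
python3 -m crank '[{"delta_pos":[3.9,0,-9.5],"turn":0,"grip":0.2},{"delta_pos":[4.5,0,-9.5],"turn":0,"grip":0.2},{"delta_pos":[5,0,-9.3],"turn":0,"grip":0.2},{"delta_pos":[5.5,0,-9],"turn":0,"grip":0.2},{"delta_pos":[0,0,0],"turn":0,"grip":0.2}]'
python3 -c "
from h import *
plan([33,36,39,42,45])"
```

```text
t: 15.8
eef_pos: [501.7, 63.9, 174.3]
eef_rot: [-3.129, 0.024, -0.106]
contact_force: [-1.6, 2.2, -1.2]
gripper_width: 26.4
t 15.80 theta 30.53 deg r err 0.0 pos [501.7  63.9 174.3] rot [-3.129  0.024 -0.106] grip 26.4 F [-1.6  2.2 -1.2] M [ 0.76  0.33 -0.07]
33 [ 5.  -0.1 -7.4]
36 [ 6.5 -0.1 -8.7]
39 [ 7.  -0.1 -8.4]
42 [ 7.4 -0.1 -8. ]
45 [ 7.8 -0.1 -7.6]
```

```bash
python3 -m crank '[{"delta_pos":[4.9,0,-7.4],"turn":0,"grip":0.2},{"delta_pos":[6.2,0,-8.3],"turn":0,"grip":0.2},{"delta_pos":[6.6,0,-8],"turn":0,"grip":0.2},{"delta_pos":[7,0,-7.6],"turn":0,"grip":0.2},{"delta_pos":[0,0,0],"turn":0,"grip":0.2}]'
python3 -c "
from h import *
plan([45,48,51,54,57])
s=snap('scene','scene12')
crop(s,225,70,365,280,3,'u.png')"
```

```text
t: 16.3
eef_pos: [528.7, 61.1, 206.7]
eef_rot: [-3.128, 0.025, -0.105]
contact_force: [-1.5, 4.4, -1.0]
gripper_width: 26.9
t 16.30 theta 42.18 deg r err 0.0 pos [528.7  61.1 206.7] rot [-3.128  0.025 -0.105] grip 26.9 F [-1.5  4.4 -1. ] M [ 0.9   0.48 -0.02]
45 [ 7.4 -0.1 -7.2]
48 [ 8.2 -0.1 -7.2]
51 [ 8.6 -0.1 -6.8]
54 [ 8.9 -0.1 -6.3]
57 [ 9.2 -0.1 -5.8]
```

View pics/u.png

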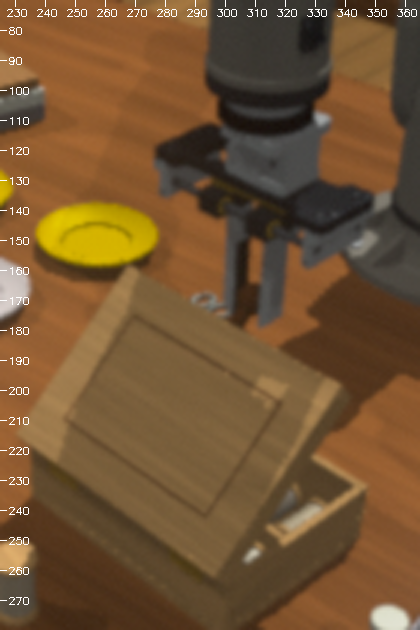

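```bash
python3 -m crank '[{"delta_pos":[7,-0.5,-7],"turn":0,"grip":0.2},{"delta_pos":[7.8,-0.3,-6.9],"turn":0,"grip":0.2},{"delta_pos":[8.1,0,-6.4],"turn":0,"grip":0.2},{"delta_pos":[0,0,0],"turn":0,"grip":0.2},{"delta_pos":[0,0,0],"turn":0,"grip":0.2}]'
python3 -c "
from h import *
plan([54,57,60])"
```

```text
t: 16.85
eef_pos: [553.0, 58.6, 226.9]
eef_rot: [-3.129, 0.027, -0.105]
contact_force: [-2.6, 3.4, 1.4]
gripper_width: 27.0
t 16.85 theta 50.89 deg r err -0.1 pos [553.   58.6 226.9] rot [-3.129  0.027 -0.105] grip 27.0 F [-2.6  3.4  1.4] M [ 0.75  0.62 -0.07]
54 [ 9.2 -0.1 -6.6]
57 [ 9.2 -0.1 -5.9]
60 [ 9.5 -0.1 -5.4]
```

```bash
python3 -m crank '[{"delta_pos":[8.6,-0.3,-6.2],"turn":0,"grip":0.2},{"delta_pos":[8.6,0,-5.6],"turn":0,"grip":0.2},{"delta_pos":[6,0,-3.5],"turn":0,"grip":0.2},{"delta_pos":[2,0,-1.2],"turn":0,"grip":0.2},{"delta_pos":[0,0,0],"turn":0,"grip":0.2},{"delta_pos":[0,0,0],"turn":0,"grip":0.2}]'
python3 -c "
from h import *
plan([60])
s=snap('scene','scene13')
crop(s,225,70,365,280,3,'v.png');crop(s,150,100,300,200,5,'w.png')
plan([60])"
```

```text
t: 17.45
eef_pos: [580.0, 55.8, 243.4]
eef_rot: [-3.129, 0.027, -0.105]
contact_force: [-1.7, 2.6, 1.5]
gripper_width: 26.4
t 17.45 theta 59.65 deg r err -0.0 pos [580.   55.8 243.4] rot [-3.129  0.027 -0.105] grip 26.4 F [-1.7  2.6  1.5] M [ 0.75  0.42 -0.05]
60 [ 1.1  0.1 -0.6]
t 17.50 theta 59.64 deg r err -0.0 pos [580.   55.8 243.4] rot [-3.129  0.027 -0.105] grip 26.4 F [-1.9  3.1 -0.2] M [ 0.81  0.35 -0.02]
60 [ 1.1  0.1 -0.6]
```

View pics/v.png

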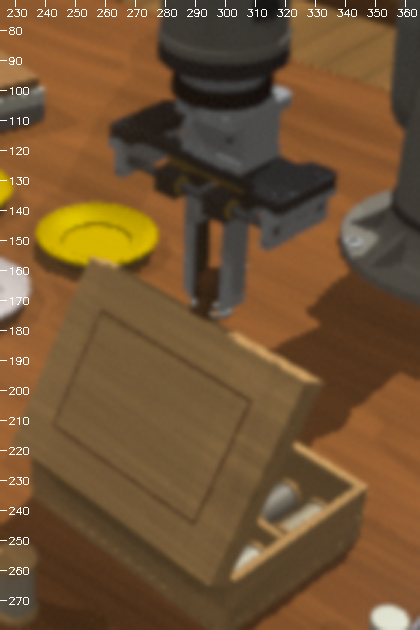

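View pics/w.png

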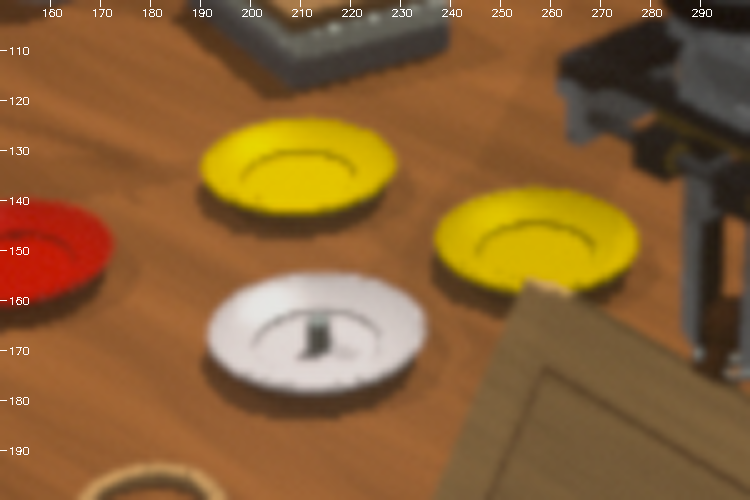

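Run:
```python
from h import *
np.set_printoptions(precision=1,suppress=True)
s=load("scene13");H=np.array([673.4,46.2,62]);hy=np.array([-HX[1],HX[0],0])
for d in(55,58,60,62,65):
    c,n=np.cos(np.radians(d)),np.sin(np.radians(d))
    b=H+HX*(-180*c+26*n)+np.array([0,0,180*n+26*c]);print(d,proj(s,b+120*hy),proj(s,b-120*hy))
b=H+np.array([0,0,26]);
for q in(H+[0,0,26]+120*hy,H+[0,0,26]-120*hy,H+[0,0,26]-180*HX+120*hy,H+[0,0,26]-180*HX-120*hy):print("shut",proj(s,q))
crop(s,240,140,345,220,7,'x.png')
```

```text
55 [330.1 196. ] [258.1 154.8]
58 [327.8 196.1] [255.7 154.6]
60 [326.2 196.2] [254.  154.6]
62 [324.6 196.5] [252.3 154.6]
65 [322.1 197. ] [249.6 154.9]
shut [301.3 256.7]
shut [234.7 209.5]
shut [348.9 223.7]
shut [282.3 183.8]
```

View pics/x.png

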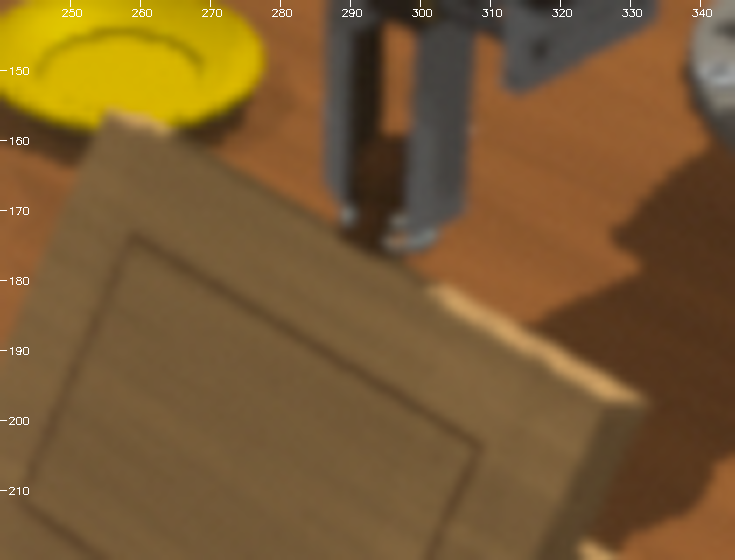

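```bash
python3 -m crank '[{"delta_pos":[0.5,0,-0.3],"turn":0,"grip":0.2},{"delta_pos":[0,0,0],"turn":0,"grip":0.2},{"delta_pos":[0,0,0],"turn":0,"grip":0.2},{"delta_pos":[0,0,0],"turn":0,"grip":0.2},{"delta_pos":[0,0,0],"turn":0,"grip":0.2},{"delta_pos":[0,0,0],"turn":0,"grip":0.2},{"delta_pos":[0,0,0],"turn":0,"grip":0.2}]'
python3 -c "
from h import *
plan([60]);t=snap('top','topf');cv2.imwrite('pics/topf.png',t['img'][:,:,::-1])
plan([60])"
```

```text
t: 18.2
eef_pos: [579.9, 55.8, 243.4]
eef_rot: [-3.129, 0.028, -0.105]
contact_force: [-1.4, 3.6, 0.4]
gripper_width: 26.5
t 18.20 theta 59.60 deg r err -0.0 pos [579.9  55.8 243.4] rot [-3.129  0.028 -0.105] grip 26.5 F [-1.4  3.6  0.4] M [ 0.86  0.19 -0.03]
60 [ 1.3  0.  -0.7]
t 18.25 theta 59.61 deg r err -0.0 pos [579.9  55.8 243.4] rot [-3.129  0.028 -0.105] grip 26.9 F [-0.8  3.5 -0.1] M [0.82 0.24 0.02]
60 [ 1.2  0.1 -0.7]
```

View pics/topf.png

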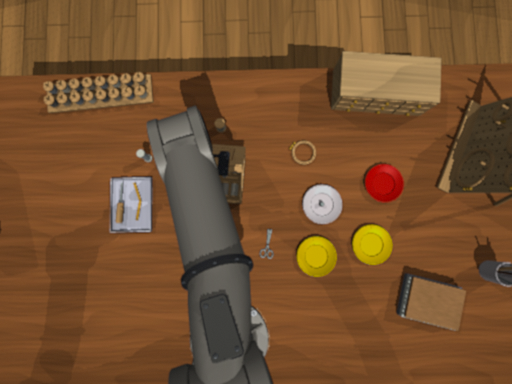

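The top view shows the thimble in the saucer at (321,204). The bystanders in view are where they started, and the pose isn't drifting. Handing in.

```bash
python3 -c "
from plant import manip
print(manip.finish_job())
from h import *
plan([60])"
```

```text
the job is handed in; nothing more can be done
None
the job is handed in; nothing more can be done
```

I moved the thimble from the lid to the hollow of the white saucer. Then I lifted the lid by its knob and handed the job in at about 18 s, still holding it. No verdict is reported, so these are my own last checks.

**Lid:** The arm pose puts it 59.6° open, and the lid's corners in the picture agree to about a degree. Over the last 0.7 s the pose held within about 0.1 mm. The gripper was closed on the knob at 26.5 mm with the 25 N grip setting.

**Thimble:** The last pictures show it standing upright near the middle of the hollow, with the gripper well away from it.

**Other things:** The saucer, scissors, hoop, tray items, bobbin tube and tall reel look unmoved. The arm hid the short reel in the last view from above, so I did not check it.

**Disagreements:**
- The two cameras differed by about 4–8 mm on positions, so I lined up the grasps using where the fingers appeared in the picture.
- There was a steady sideways force of about 3.5 N on the gripper at the end, so it may have been holding the knob slightly off line with the hinge.
- When I set the thimble down, the force on the gripper briefly reached about 10 N. It slid up a little between the pads before I let go.

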